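# Find the slippery machine foot by dragging

### The job

Three machine feet that look alike stand on the steel test plate; two soles grip well, one is glazed and slippery. Without lifting, tipping or pressing hard on any foot, first drag each of the three about 6 cm across the plate to feel which one drags with the least force; then slide that foot gently fully home into the pocket until it rests against the pocket's back wall, and leave the other two standing on the plate, well away from the pocket, and everything else on the counter undisturbed.

Things in the scene. Friction and masses are not known exactly. Their poses are not given: they have to be found in the camera images.
- test_plate: Flat steel plate 300 x 420 x 10 mm (its own x, y, z) fixed on the counter; origin at the centre of its underside, top 10 mm above. Its x axis points away from the robot (within 0.15 rad), y to the left. The three feet start upright in a row along its y, in random order, about 140 mm apart, 30 to 55 mm nearer the robot than the plate's centre.
- pocket_home (a point): Point on the plate's top where the centre of a foot's underside stands when the foot is fully home against the pocket's back wall. Axes parallel to the plate's: +x leads into the pocket, square to the back wall, whose inner face lies 32 mm beyond this point.
- pocket: Three aluminium walls in a U, 16 mm high above the plate, 10 mm thick, fixed on the plate's far part; origin and axes as pocket_home. Inner width 73 mm; side walls run from the back wall to 28 mm before the origin, then a flared mouth open towards -x (the robot) whose wings end 60 mm before the origin, 120 mm apart over their outsides.
- foot_a: Machine foot, about 0.95 kg: round dark steel flange 64 mm in diameter, 21 mm high at the middle, its rim 2 mm above the plate; it stands on a loose black insert sole 54 mm wide, hidden in a cavity below. Above the flange a steel square spindle head 22 x 22 mm (sides along the foot's x and y) from 25 to 57 mm height, 61 mm over all. Origin under the centre, on the plate's top, z up.
- foot_b: Machine foot, same look, size and frame as foot_a. Any of the three feet can be the slippery one. A foot may be pushed at its square head; it stays upright when pushed at less than 40 mm above the plate.
- foot_c: Machine foot, same look, size and frame as foot_a. With its full weight on the plate, pushed slowly and level, a foot resists with a steady friction force: 0.8 to 1.5 N if it stands on the glazed sole, 3.6 to 6.2 N if on a good one. Lifted even 1 mm, it tells nothing.
- oil_bottle: Bystander: white oil bottle with red spout, 41 mm wide, 118 mm high, origin under its centre, on the counter left of the plate; leave alone.
- eye_loupe: Bystander: black eye loupe, 41 mm wide and 40 mm high, origin under its centre, on the counter right of the plate; leave alone.
- grease_tin: Bystander: round grease tin with red lid, 57 mm wide and 24 mm high, origin under its centre, on the counter right of the plate; leave alone.
Not all that is in view belongs to the job. Leave any orange look-alike of the foot_a alone. What is shaped like the foot_c but turquoise is not meant.

How it is judged:
By the outcome, as a careful person would: the job done as asked, in the order asked, and still so for the second after the job is handed in, with the robot touching nothing.
It also fails if it takes over 72 s, if anything falls off the work surface, if the arm or the gripper's body presses on something with over 40 N, if the wrist force passes 120 N, or if a joint passes its speed limit or range.

### The arm

A 6-joint arm with a two-finger parallel gripper is mounted at the origin on a cart in front of the work surface, level with it; the furniture and walls round the work are solid. World frame = base frame: x ahead of the robot, y to its left, z up, the work surface at z = 0. Lengths are in mm, angles in rad, forces in N, time in s.
With the tool pointing down it reaches from about 400 to 925 mm from the base axis. Payload 12.5 kg.
Tool frame: the origin (TCP) lies on the centre line of the jaws, within the pads' length; the fingertips stand 17 mm ahead of it and the grasp point (between the pads) lies 2 mm behind it; z points along the fingers, y is the line along which they close (so a half turn about z gives the same grasp; the last joint's range is limited). The gripper opens to 95 mm and grips with 3 to 60 N. Pads are 20 mm wide; open, the fingers measure 119 mm over their backs; the gripper's body (75 mm by 180 mm) begins 59 mm behind the grasp point.
Start: joints at [1.225, 0.491, 1.559, -0, 1.092, -0.106], TCP at [148.424, 607.137, 231.661] pointing down, gripper open.
Joint ranges: [-3.1, 3.1], [-0.84, 2.19], [0.05, 2.79], [-1.13, 4.28], [0.06, 2.93], [-2.69, 2.69]. Speed limits (rad/s): [2.22, 2.22, 2.79, 3.14, 3.14, 3.14].

### API

Orientations are given as [roll, pitch, yaw] about the fixed x, y, z axes, in that order (R = Rz(yaw) Ry(pitch) Rx(roll)).
In Python, from cell import env gives the robot as it stands.
- The arm moves only by the tool drive_tool, never from a script. Its argument "deltas" is text: rows parted by semicolons, each of 4 numbers parted by spaces: the shift along the world's x, y, z normalised to -1 to 1, where 1 is 100 mm, then the turn about the world's z normalised to -1 to 1, where 1 is 180 degrees. A call has 1 to 10 rows; each row shifts and turns the commanded pose from where the row before left it; what a row does not reach is not made up. A row lasts 1/12 s, in which the tool goes at most 41.7 mm and 7.16 degrees, less where a joint would pass 70% of its speed; a pose out of reach is approached as far as the arm can. A call with a number of a shift or a turn outside -1 to 1 is refused whole. A call with a gripper value outside its range is refused whole. "gripper" is the closure, from 0 (fully open) to 1 (shut), set as the call begins (left out, the last holds). The fingers move at their own pace and stop on an object; the grip force is fixed at half the most. Time passes only in rows, so rows that do not move let the fingers close. It gives the time, the measured TCP pose, the force, the opening and the grip force at its end, in the units of the state.
- env.state(): the state, without advancing time (a new reading comes with each control period).
- env.read_camera(name): name is "scene" or "side" or "wrist"; returns (picture, depth): 384x512x3 uint8, red, green, blue; 384x512 float32, mm along the optical axis (not along the pixel's ray), 0 where there is no reading.
- env.camera_params(name): a dict with "mtx" (3x3 intrinsics, pixels), "camera_from_world" (4x4, takes a point from world to camera coordinates); the wrist camera has in their place "mount" (4x4, takes a point from camera to tool coordinates, whose origin is the TCP and whose axes are the flange's). Camera axes: x right, y down, z forward; pixel columns grow to the right and rows downward; lengths in mm; the calibration is good to about 2 mm. A picture is of the moment at which its call begins: read the wrist's pose just before it. camera_params takes no time and is no camera call.
- env.job_done(): hands the job in; it is judged then, once.
The state is a dict: "t": time; "joints": joint angles; "qvel": joint speeds; "tau": joint torques, N m; "eef_pos": TCP position; "tcp_rot": TCP orientation; "ft_force": force on the tool from outside, world axes, zero at the start; "moment": the same for the moment, N m; "opening": opening from 0.0 (shut) to 1.0 (fully open); "grip_force": force on a finger pad.
Only numpy, scipy, OpenCV 4.12 (cv2) and the standard library are available. Lean on these libraries where they do the work, as an engineer would, in place of code of your own. Each camera call takes 0.05 s, during which the arm holds its last target. There are 200 camera calls.

## Working session

There is one attempt and no reset: what is moved stays moved. The work goes in short steps, Python scripts to look and compute and a tool call to move; the robot and the scene stay as the last step left them, time stands still between calls to the robot, and variables do not carry over. Pictures are saved under pics/ and viewed, at most 10 in all, crops included, and the job is handed in when it is done.

Besides the shell and the picture viewer there is one more tool, called after "Emit:" by a JSON object that holds its "method" and its "body". drive_tool: Moves the arm, as the interface text tells. Its arguments: {"type":"object","properties":{"deltas":{"type":"string"},"gripper":{"type":"number"}},"required":["deltas"]}

```bash
ls; mkdir -p pics
cat > h.py <<'E'
import numpy as np, cv2
from cell import env
def cloud(name):
    st=env.state(); rgb,d=env.read_camera(name); p=env.camera_params(name)
    K=np.array(p["mtx"]); v,u=np.mgrid[:384,:512]
    P=np.stack([(u-K[0,2])/K[0,0]*d,(v-K[1,2])/K[1,1]*d,d],-1)
    T=np.linalg.inv(np.array(p["camera_from_world"]))
    return rgb,d,P@T[:3,:3].T+T[:3,3]
E
python3 - <<'E'
from h import *
print(env.state())
a=[]
for n in("scene","side"):
    rgb,d,W=cloud(n); np.savez(n+".npz",rgb=rgb,d=d,W=W)
    cv2.imwrite(f"pics/{n}0.png",rgb[:,:,::-1])
    print(n,env.camera_params(n))
E
```

```text
pics
{'t': 0.0, 'joints': array([ 1.22538966e+00,  4.91564659e-01,  1.55945966e+00, -2.59022320e-05,
        1.09169502e+00, -1.05601394e-01]), 'qvel': array([ 0.00019215,  0.00086089,  0.00223736,  0.00220172, -0.00060144,
       -0.00105873]), 'tau': array([ 1.67505721e-03, -6.12613320e+01, -2.58176923e+01,  6.93643838e-02,
        4.82197548e-02, -7.11585653e-05]), 'eef_pos': array([148.35236102, 606.90201767, 231.05505418]), 'tcp_rot': array([-3.14046982e+00, -9.59140960e-05,  2.90179928e+00]), 'ft_force': array([-0.00863964,  0.69845872,  0.09756283]), 'moment': array([-3.81561390e-02,  1.47168352e-02,  9.34080362e-05]), 'grip_force': 0.0, 'opening': 0.9997373720459626}
scene {'mtx': array([[482.14357164,   0.        , 247.47442937],
       [  0.        , 482.14357164, 185.98555452],
       [  0.        ,   0.        ,   1.        ]]), 'camera_from_world': array([[ 7.54058177e-01, -6.56769821e-01,  7.04746517e-03,
        -3.99997566e+02],
       [-4.21061833e-01, -4.91613695e-01, -7.62248587e-01,
         2.12579291e+02],
       [ 5.04086499e-01,  5.71812362e-01, -6.47246031e-01,
         1.24930833e+03],
       [ 0.00000000e+00,  0.00000000e+00,  0.00000000e+00,
         1.00000000e+00]])}
side {'mtx': array([[434.5550699 ,   0.        , 253.60530503],
       [  0.        , 434.5550699 , 187.72464414],
       [  0.        ,   0.        ,   1.        ]]), 'camera_from_world': array([[-9.98477411e-01, -4.92412530e-02, -2.48627788e-02,
         4.79899240e+02],
       [-2.91111909e-03,  4.97131565e-01, -8.67670290e-01,
         6.90748205e+01],
       [ 5.50852444e-02, -8.66276807e-01, -4.96517985e-01,
         1.45224028e+03],
       [ 0.00000000e+00,  0.00000000e+00,  0.00000000e+00,
         1.00000000e+00]])}
```

View pics/scene0.png

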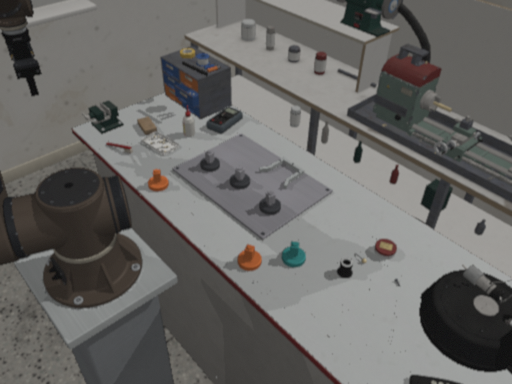

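View pics/side0.png

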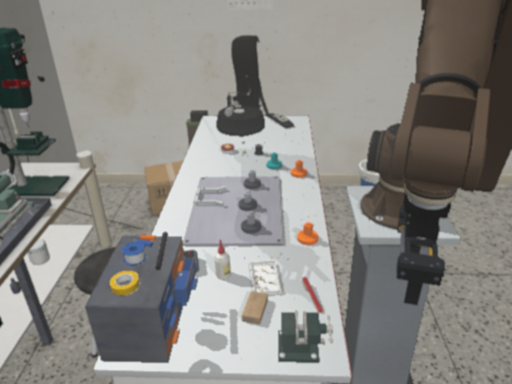

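The scene view shows three dark feet at about (210,162), (240,180) and (270,203) on the plate, with the pocket at about (285,172). The orange and turquoise look-alikes stand off the plate.

Run:
```python
from h import *
for n,c in(("scene",[(210,160),(240,178),(270,200)]),("side",[(251,178),(247,200),(250,222)])):
    f=np.load(n+".npz"); W=f["W"];rgb=f["rgb"]
    if n=="scene": roi=np.s_[130:240,165:340]
    else: roi=np.s_[170:250,180:290]
    w=W[roi].reshape(-1,3); col=rgb[roi].reshape(-1,3).astype(int)
    m=(abs(w[:,2]-10)<4)&(col.max(1)<170)
    print(n,m.sum(),np.median(w[m,2]),cv2.minAreaRect(w[m,:2].astype(np.float32)))
    h=(w[:,2]>62)&(w[:,2]<80)&(w[:,0]>400)
    for (u,v) in c:
        p=W[v,u]; k=(w[:,2]>50)&(np.hypot(*(w[:,:2]-p[:2]).T)<30); print(p.round(),k.sum(),w[k].mean(0).round(1),np.ptp(w[k],axis=0).round())
    k=(w[:,2]>18)&(w[:,2]<32)&m==False
    q=w[(w[:,2]>20)&(w[:,2]<32)&(w[:,0]>w[:,0][m].mean()+20)]
    print("pocket",len(q),q.min(0),q.max(0))
```

```text
scene 6632 10.80871350444761 ((539.8248291015625, 28.36474609375), (558.0132446289062, 499.5003967285156), 60.296321868896484)
[480. 125.  42.] 65 [481.6 129.5  63.6] [24. 24. 24.]
[496.  -4.  40.] 75 [500.3   2.2  63.4] [27. 25. 24.]
[ 488. -146.   51.] 81 [ 492.8 -141.3   63.2] [26. 25. 22.]
pocket 259 [ 554.55734273 -107.39740366   20.03426872] [690.07015762 319.91397457  31.93152323]
side 2192 11.291913072765738 ((534.9100341796875, 5.179107666015625), (301.61456298828125, 425.82220458984375), 1.1333869695663452)
[ 495. -127.   45.] 52 [ 492.5 -130.3   62.7] [24. 31. 24.]
[501.  20.  43.] 54 [500.2  14.8  63.4] [21. 32. 23.]
[484. 145.  40.] 67 [482.2 143.1  64. ] [23. 27. 24.]
pocket 394 [ 491.72632776 -154.06135602   20.0650542 ] [685.42262262 271.19645045  31.89420855]
```

Emit:
{"method": "drive_tool", "body": {"deltas": "0.166 -0.3 0.05 -0.0212;0.166 -0.3 0.05 -0.0212;0.166 -0.3 0.05 -0.0212;0.166 -0.3 0.05 -0.0212;0.166 -0.3 0.05 -0.0212;0.166 -0.3 0.05 -0.0212;0.166 -0.3 0.05 -0.0212;0.166 -0.3 0.05 -0.0212;0.166 -0.3 0.05 -0.0212;0.166 -0.3 0.05 -0.0212"}}

```text
t: 0.93
eef_pos: [314.7, 305.6, 281.8]
tcp_rot: [-3.142, 0.0, 2.233]
ft_force: [0.8, -0.5, -0.5]
opening: 1.0
grip_force: 0.0
```

Emit:
{"method": "drive_tool", "body": {"deltas": "0.166 -0.3 0.05 -0.0212;0.166 -0.3 0.05 -0.0212;0.166 -0.3 0.05 -0.0212;0.166 -0.3 0.05 -0.0212;0.166 -0.3 0.05 -0.0212;0.166 -0.3 0.05 -0.0212;0.166 -0.3 0.05 -0.0212;0.166 -0.3 0.05 -0.0212;0 0 0 0;0 0 0 0", "gripper": 0.68}}

```text
t: 1.77
eef_pos: [447.6, 65.9, 321.4]
tcp_rot: [-3.141, -0.0, 1.7]
ft_force: [-0.6, -0.1, 0.8]
opening: 0.36
grip_force: 0.0
```

```bash
cat >> h.py <<'E'
from scipy.spatial.transform import Rotation as R
def wcloud():
    st=env.state(); rgb,d=env.read_camera("wrist"); p=env.camera_params("wrist")
    K=np.array(p["mtx"]); v,u=np.mgrid[:384,:512]
    P=np.stack([(u-K[0,2])/K[0,0]*d,(v-K[1,2])/K[1,1]*d,d],-1)
    M=np.array(p["mount"]); P=P@M[:3,:3].T+M[:3,3]
    return rgb,d,P@R.from_euler("xyz",st["tcp_rot"]).as_matrix().T+st["eef_pos"]
E
python3 - <<'E'
from h import *
s=env.state();print(s["eef_pos"],s["tcp_rot"],s["joints"],s["ft_force"],s["opening"]*95)
p=env.camera_params("wrist");print(p)
rgb,d,W=wcloud(); np.savez("w1.npz",rgb=rgb,d=d,W=W); cv2.imwrite("pics/w1.png",rgb[:,:,::-1])
E
```

```text
[447.60393502  65.90276142 321.37403925] [-3.14110598e+00 -1.06332194e-04  1.70011298e+00] [-1.81299427e-05  1.48055598e-01  1.82576062e+00  4.63822241e-05
  1.16827276e+00 -1.29352990e-01] [-0.58259133 -0.06337238  0.7639948 ] 34.22765897159169
{'mtx': array([[328.07108104,   0.        , 255.51742559],
       [  0.        , 328.07108104, 192.80366469],
       [  0.        ,   0.        ,   1.        ]]), 'mount': array([[-4.46162923e-04, -9.62150589e-01, -2.72517972e-01,
         7.71477421e+01],
       [ 9.99999506e-01, -1.87148784e-04, -9.76439786e-04,
         2.73847808e-01],
       [ 8.88480708e-04, -2.72518273e-01,  9.62150197e-01,
        -1.52616827e+02],
       [ 0.00000000e+00,  0.00000000e+00,  0.00000000e+00,
         1.00000000e+00]])}
```

View pics/w1.png

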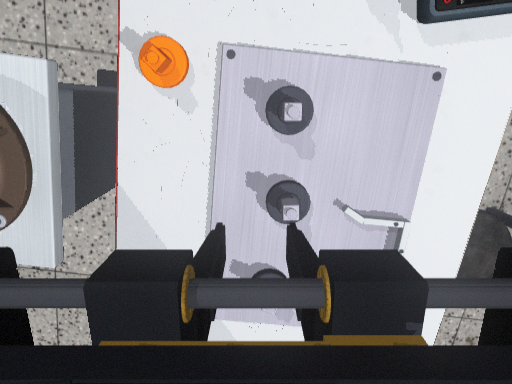

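Image up is +y and right is +x. It shows feet at about (292,110) and (288,202), a third hidden by the gripper near (268,272), and the pocket at right around (380,215). I'll move toward -y to see the rest.

Emit:
{"method": "drive_tool", "body": {"deltas": "0.1 -0.33 0 0;0.1 -0.33 0 0;0.1 -0.33 0 0;0.1 -0.33 0 0;0 0 0 0;0 0 0 0"}}

```text
t: 2.32
eef_pos: [487.0, -64.7, 321.1]
tcp_rot: [-3.141, -0.001, 1.703]
ft_force: [-0.3, 0.2, 0.4]
opening: 0.321
grip_force: 0.0
```

Run:
```python
from h import *
s=env.state();print(s["eef_pos"],s["tcp_rot"],s["ft_force"],s["opening"]*95)
rgb,d,W=wcloud(); np.savez("w2.npz",rgb=rgb,d=d,W=W); cv2.imwrite("pics/w2.png",rgb[:,:,::-1])
for n in("w1","w2"):
    f=np.load(n+".npz"); W=f["W"]; z=W[...,2]
    vis=np.zeros(z.shape,bool); vis[:245]=1
    for nm,lo,hi in(("head",60,80),("flange",18,35),("wall",22,30)):
        m=(vis&(z>lo)&(z<hi)&(W[...,0]>400)&(W[...,0]<720)&(abs(W[...,1])<230)).astype(np.uint8)
        k,l,st,c=cv2.connectedComponentsWithStats(m)
        for i in range(1,k):
            if st[i,4]>60:
                p=W[l==i]; print(n,nm,st[i],p.mean(0).round(1),[np.round(x,1) for x in cv2.minAreaRect(p[:,:2].astype(np.float32))])
    m=vis&(abs(z-10)<4)&(W[...,0]>350)&(W[...,0]<720)
    print(n,"plate z",np.median(z[m]))
```

```text
[487.04533995 -64.72558483 321.13321722] [-3.14061443e+00 -6.49254179e-04  1.70259779e+00] [-0.30723632  0.23032626  0.39837242] 30.49063448805141
w1 head [283 102  19  19 342] [483.1 135.3  67.5] [array([483.3, 135.2]), array([21.7, 21.2]), np.float64(7.4)]
w1 head [282 203  17  17 275] [500.5   9.4  67.1] [array([500.7,   8.2]), array([20.9, 21.6]), np.float64(8.8)]
w1 flange [ 265   85   49   50 1480] [482.1 136.1  27.4] [array([483.3, 135.3]), array([63. , 62.6]), np.float64(16.1)]
w1 flange [ 266  181   44   43 1127] [499.2  12.7  27.4] [array([500.9,   8. ]), array([61.7, 62.8]), np.float64(9.5)]
w1 flange [343 206  68  39 676] [643.3  -5.6  24.6] [array([633.9, -12.3]), array([ 40.1, 104.4]), np.float64(83.7)]
w1 wall [ 266   85   48   50 1373] [482.6 136.   27.2] [array([483.7, 135.5]), array([62.4, 63. ]), np.float64(7.8)]
w1 wall [ 266  181   44   43 1011] [499.7  12.2  27.2] [array([500.9,   8. ]), array([61.7, 62.8]), np.float64(9.5)]
w1 wall [344 206  67  39 603] [642.8  -5.6  25.2] [array([634.2, -11.7]), array([ 38.3, 104.1]), np.float64(83.4)]
w1 plate z 9.36236524440
[... 506 characters left out ...]
646.2 -43.6  24.8] [array([635.2, -45.5]), array([100.8, 118.6]), np.float64(1.8)]
w2 flange [ 233  185   44   44 1116] [ 493.8 -131.    27.4] [array([ 494.6, -136.2]), array([62.1, 63.5]), np.float64(7.0)]
w2 wall [249   0  52  26 841] [485.6 117.8  27.1] [array([485.9, 117.3]), array([62.1, 27.4]), np.float64(7.7)]
w2 wall [ 250   81   49   50 1393] [501.1   8.3  27.3] [array([501.5,   7.7]), array([62.8, 62.7]), np.float64(76.1)]
w2 wall [ 322  111   86   86 1497] [646.1 -42.6  25.2] [array([635.2, -45.5]), array([100.8, 118.6]), np.float64(1.8)]
w2 wall [233 186  44  43 995] [ 494.1 -131.8   27.3] [array([ 494.6, -136.3]), array([62.1, 63.1]), np.float64(7.0)]
w2 plate z 9.40887353028262
```

View pics/w2.png

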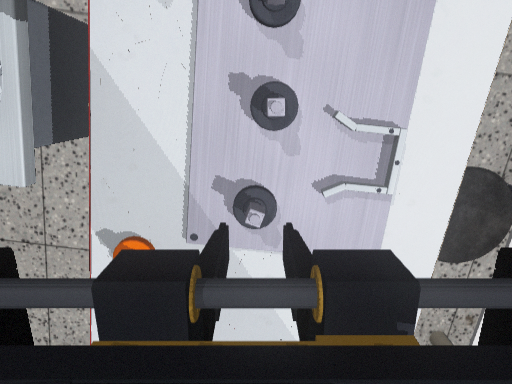

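Feet 1 and 2 are at about (275,5) and (275,106), foot 3 at (255,210). The whole pocket is visible from (325,110) to (405,195). Next I'll refine the pocket's axis.

Run:
```python
from h import *
f=np.load("w2.npz");W=f["W"];z=W[...,2];rgb=f["rgb"].astype(int)
m=(z>20)&(z<30)&(W[...,0]>570)&(W[...,0]<720)&(abs(W[...,1]+45)<80); m[245:]=0
p=W[m][:,:2]
from scipy.optimize import minimize
# align: back wall + side walls top bands (plate-frame model, areas)
def loc(q,x,y,a):
    c,s=np.cos(a),np.sin(a); d=q-[x,y]; return np.stack([d[:,0]*c+d[:,1]*s,-d[:,0]*s+d[:,1]*c],1)
def cost(v):
    l=loc(p,*v); x,y=l.T; ay=abs(y)
    back=np.hypot(x-37,np.maximum(ay-46.5,0)); side=np.hypot(ay-41.5,np.maximum(np.maximum(-28-x,x-42),0))
    # wing centreline from (-28,41.5) to (-60,55)
    A=np.array([-28,41.5]);B=np.array([-60,55.]);q=np.stack([x,ay],1);t=np.clip((q-A)@(B-A)/((B-A)@(B-A)),0,1)
    w=np.hypot(*(q-A-t[:,None]*(B-A)).T)
    return np.minimum(np.minimum(np.minimum(back,side),w),8).__pow__(2).mean()
for a in(-.1,0,.1):
    r=minimize(cost,[644,-45,a],method="Nelder-Mead");print(r.x,r.fun)
# plate yaw
for n in("w1","w2"):
    f=np.load(n+".npz");W=f["W"];z=W[...,2];c=f["rgb"].astype(int)
    m=(abs(z-9.4)<3.2)&(W[...,0]>350)&(W[...,0]<720);m[245:]=0
    pts=W[m];hs=[]
    for lo in range(-200,220,8):
        k=(abs(pts[:,1]-lo)<4)
        if k.sum()>50: hs.append((lo,*np.percentile(pts[k,0],[.3,99.7])))
    hs=np.array(hs); print(n,np.polyfit(hs[:,0],hs[:,1],1),np.polyfit(hs[:,0],hs[:,2],1));
```

```text
[ 6.42668033e+02 -4.50666288e+01  2.79885290e-02] 8.99388483926982
[ 6.42668038e+02 -4.50666080e+01  2.79892088e-02] 8.993884839227931
[ 6.42668017e+02 -4.50666211e+01  2.79894870e-02] 8.993884839116825
w1 [2.75038563e-02 3.93292006e+02] [2.89060164e-01 6.48080201e+02]
w2 [2.11630124e-01 4.12863038e+02] [9.57415019e-02 6.79954388e+02]
```

Emit:
{"method": "drive_tool", "body": {"deltas": "0.072 0.362 0 0.003;0.072 0.362 0 0.003;0 0 -0.3 0;0 0 -0.3 0;0 0 -0.3 0;0 0 -0.3 0;0 0 -0.3 0;0 0 -0.3 0;0 0 -0.3 0;0 0 0 0"}}

```text
t: 3.2
eef_pos: [498.9, 9.6, 107.8]
tcp_rot: [-3.135, -0.002, 1.724]
ft_force: [-0.3, -0.5, 0.2]
opening: 0.322
grip_force: 0.0
```

Emit:
{"method": "drive_tool", "body": {"deltas": "0 0 0 0;0 0 0 0;0 0 0 0"}}

```text
t: 3.45
eef_pos: [502.3, 8.1, 113.5]
tcp_rot: [3.139, 0.001, 1.723]
ft_force: [0.2, 0.3, -0.1]
opening: 0.322
grip_force: 0.0
```

Run:
```python
from h import *
s=env.state();print(s["eef_pos"],s["tcp_rot"],s["ft_force"],s["opening"]*95)
```

```text
[502.26944073   8.0517892  113.51474917] [3.13879762e+00 7.09565949e-04 1.72273121e+00] [ 0.17680986  0.32512294 -0.0779637 ] 30.61963088434971
```

Emit:
{"method": "drive_tool", "body": {"deltas": "-0.005 0 -0.1 0;0 0 -0.1 0;0 0 -0.1 0;0 0 -0.1 0;0 0 -0.08 0;0 0 -0.05 0;0 0 -0.03 0;0 0 0 0;0 0 0 0;0 0 0 0"}}

```text
t: 4.28
eef_pos: [501.3, 7.5, 55.9]
tcp_rot: [3.141, 0.0, 1.722]
ft_force: [0.2, -0.2, -0.8]
opening: 0.323
grip_force: 0.0
```

Emit:
{"method": "drive_tool", "body": {"deltas": "0 0 0 0;0 0 0 0"}}

```text
t: 4.45
eef_pos: [501.3, 7.5, 56.0]
tcp_rot: [3.141, 0.0, 1.722]
ft_force: [0.5, -0.1, 0.3]
opening: 0.319
grip_force: 0.0
```

Emit:
{"method": "drive_tool", "body": {"deltas": "0 0 -0.02 0;-0.02 -0.003 0 0;-0.025 -0.0037 0 0;-0.025 -0.0037 0 0;-0.025 -0.0037 0 0;-0.025 -0.0037 0 0"}}

```text
t: 4.95
eef_pos: [489.1, 5.7, 53.7]
tcp_rot: [3.141, 0.0, 1.722]
ft_force: [4.4, 0.5, -2.5]
opening: 0.323
grip_force: 1.7
```

Emit:
{"method": "drive_tool", "body": {"deltas": "-0.025 -0.0037 0 0;-0.025 -0.0037 0 0;-0.025 -0.0037 0 0;-0.025 -0.0037 0 0"}}

```text
t: 5.28
eef_pos: [479.0, 4.3, 53.7]
tcp_rot: [3.141, 0.0, 1.722]
ft_force: [3.2, 0.4, -1.3]
opening: 0.318
grip_force: 1.7
```

Emit:
{"method": "drive_tool", "body": {"deltas": "-0.025 -0.0037 0 0;-0.025 -0.0037 0 0;-0.025 -0.0037 0 0"}}

```text
t: 5.53
eef_pos: [471.4, 3.1, 53.7]
tcp_rot: [3.141, 0.0, 1.722]
ft_force: [3.8, 0.2, -1.6]
opening: 0.321
grip_force: 1.8
```

Emit:
{"method": "drive_tool", "body": {"deltas": "-0.025 -0.0037 0 0;-0.025 -0.0037 0 0;-0.025 -0.0037 0 0"}}

```text
t: 5.78
eef_pos: [463.9, 2.0, 53.7]
tcp_rot: [3.141, 0.0, 1.722]
ft_force: [3.8, 0.6, -1.3]
opening: 0.32
grip_force: 1.8
```

Emit:
{"method": "drive_tool", "body": {"deltas": "-0.025 -0.0037 0 0;-0.025 -0.0037 0 0;-0.025 -0.0037 0 0"}}

```text
t: 6.03
eef_pos: [456.4, 0.9, 53.7]
tcp_rot: [3.141, 0.0, 1.722]
ft_force: [4.1, -0.1, -1.0]
opening: 0.32
grip_force: 1.9
```

Emit:
{"method": "drive_tool", "body": {"deltas": "-0.025 -0.0037 0 0;-0.025 -0.0037 0 0;-0.025 -0.0037 0 0"}}

```text
t: 6.28
eef_pos: [448.9, -0.2, 53.7]
tcp_rot: [3.141, 0.0, 1.722]
ft_force: [3.7, 0.4, -1.4]
opening: 0.322
grip_force: 1.9
```

Emit:
{"method": "drive_tool", "body": {"deltas": "-0.025 -0.0037 0 0;-0.025 -0.0037 0 0;-0.025 -0.0037 0 0"}}

```text
t: 6.53
eef_pos: [441.4, -1.3, 53.7]
tcp_rot: [3.141, 0.0, 1.722]
ft_force: [3.4, 0.4, -1.8]
opening: 0.318
grip_force: 1.9
```

Emit:
{"method": "drive_tool", "body": {"deltas": "-0.025 -0.0037 0 0;-0.025 -0.0037 0 0;-0.025 -0.0037 0 0"}}

```text
t: 6.78
eef_pos: [433.9, -2.4, 53.7]
tcp_rot: [3.141, 0.0, 1.722]
ft_force: [3.3, 1.7, -2.0]
opening: 0.318
grip_force: 1.9
```

Emit:
{"method": "drive_tool", "body": {"deltas": "0.02 0.003 0 0;0.02 0.003 0 0;0 0 0 0;0 0 0.1 0;0 0 0.2 0;0 0 0.25 0;0 0 0.1 0;0.06 0.2 0 -0.003;0.1 0.3 0 -0.003;0.1 0.3 0 0"}}

```text
t: 7.62
eef_pos: [464.2, 78.8, 119.0]
tcp_rot: [3.142, 0.0, 1.7]
ft_force: [0.4, -0.3, 0.6]
opening: 0.321
grip_force: 0.0
```

Emit:
{"method": "drive_tool", "body": {"deltas": "0.1 0.3 0 0;0.08 0.27 0 0;0 0 0 0;0 0 0 0;0 0 0 0"}}

```text
t: 8.03
eef_pos: [481.5, 134.9, 118.4]
tcp_rot: [-3.14, 0.0, 1.704]
ft_force: [-0.9, -0.5, 0.0]
opening: 0.322
grip_force: 0.0
```

```bash
cat > w.py <<'E'
import sys
from h import *
s=env.state();print(s["eef_pos"],s["tcp_rot"])
rgb,d,W=wcloud(); z=W[...,2]; cv2.imwrite(f"pics/{sys.argv[1]}.png",rgb[:,:,::-1])
for nm,lo,hi in(("head",60,80),("flange",18,35)):
    m=((z>lo)&(z<hi)&(W[...,0]>390)&(W[...,0]<720)&(abs(W[...,1])<230)).astype(np.uint8)
    k,l,st,c=cv2.connectedComponentsWithStats(m)
    for i in range(1,k):
        if st[i,4]>60:
            p=W[l==i]; print(nm,st[i],p.mean(0).round(1),[np.round(x,1) for x in cv2.minAreaRect(p[:,:2].astype(np.float32))])
E
python3 w.py w3
```

```text
[481.50194046 134.90791104 118.40070317] [-3.14042048e+00  1.53591199e-04  1.70356017e+00]
head [ 243  202   33   33 1065] [483.5 137.2  67.3] [array([483.8, 135.7]), array([21.6, 21.9]), np.float64(7.4)]
flange [ 218  160   81   80 3570] [482.3 141.8  27.6] [array([483.3, 135.9]), array([62.9, 62.3]), np.float64(53.6)]
flange [212 321  12  20 160] [464.1  10.9  25.4] [array([465. ,  11.4]), array([15.9,  9.3]), np.float64(86.9)]
```

Emit:
{"method": "drive_tool", "body": {"deltas": "0.02 0.008 -0.1 0;0 0 -0.1 0;0 0 -0.1 0;0 0 -0.1 0;0 0 -0.1 0;0 0 -0.08 0;0 0 -0.05 0;0 0 -0.01 0;0 0 0 0;0 0 0 0"}}

```text
t: 8.92
eef_pos: [484.3, 136.1, 54.8]
tcp_rot: [3.141, 0.0, 1.703]
ft_force: [-1.1, -0.2, 0.3]
opening: 0.319
grip_force: 0.0
```

Emit:
{"method": "drive_tool", "body": {"deltas": "0 0 0 0;0 0 0 0"}}

```text
t: 9.08
eef_pos: [484.3, 136.1, 55.1]
tcp_rot: [3.141, 0.0, 1.703]
ft_force: [-0.1, -0.0, 0.6]
opening: 0.322
grip_force: 0.0
```

Emit:
{"method": "drive_tool", "body": {"deltas": "0 0 0 0"}}

```text
t: 9.17
eef_pos: [484.3, 136.1, 55.0]
tcp_rot: [3.141, 0.0, 1.703]
ft_force: [0.5, 0.6, -0.2]
opening: 0.319
grip_force: 0.0
```

Dragging foot 1 (about 62 mm of foot travel).

Emit:
{"method": "drive_tool", "body": {"deltas": "0 0 -0.013 0;-0.02 -0.003 0 0;-0.025 -0.0033 0 0;-0.025 -0.0033 0 0;-0.025 -0.0033 0 0;-0.025 -0.0033 0 0"}}

```text
t: 9.67
eef_pos: [472.3, 134.4, 53.4]
tcp_rot: [3.14, 0.0, 1.703]
ft_force: [4.7, -0.0, -1.3]
opening: 0.322
grip_force: 1.9
```

Emit:
{"method": "drive_tool", "body": {"deltas": "-0.025 -0.0033 0 0;-0.025 -0.0033 0 0;-0.025 -0.0033 0 0;-0.025 -0.0033 0 0"}}

```text
t: 10.0
eef_pos: [462.1, 133.1, 53.5]
tcp_rot: [3.141, 0.0, 1.703]
ft_force: [4.5, 1.9, -1.4]
opening: 0.323
grip_force: 2.1
```

Emit:
{"method": "drive_tool", "body": {"deltas": "-0.025 -0.0033 0 0;-0.025 -0.0033 0 0;-0.025 -0.0033 0 0"}}

```text
t: 10.25
eef_pos: [454.5, 132.1, 53.4]
tcp_rot: [3.141, 0.0, 1.703]
ft_force: [4.4, 1.2, -1.2]
opening: 0.32
grip_force: 2.3
```

Emit:
{"method": "drive_tool", "body": {"deltas": "-0.025 -0.0033 0 0;-0.025 -0.0033 0 0;-0.025 -0.0033 0 0"}}

```text
t: 10.5
eef_pos: [447.0, 131.1, 53.4]
tcp_rot: [3.141, 0.0, 1.703]
ft_force: [4.3, 0.8, -0.2]
opening: 0.319
grip_force: 2.4
```

Emit:
{"method": "drive_tool", "body": {"deltas": "-0.025 -0.0033 0 0;-0.025 -0.0033 0 0;-0.025 -0.0033 0 0"}}

```text
t: 10.75
eef_pos: [439.5, 130.1, 53.4]
tcp_rot: [3.141, -0.0, 1.703]
ft_force: [5.0, 0.5, 0.6]
opening: 0.318
grip_force: 2.5
```

Emit:
{"method": "drive_tool", "body": {"deltas": "-0.025 -0.0033 0 0;-0.025 -0.0033 0 0;-0.025 -0.0033 0 0"}}

```text
t: 11.0
eef_pos: [432.0, 129.1, 53.4]
tcp_rot: [3.141, 0.0, 1.703]
ft_force: [4.3, 1.0, -0.3]
opening: 0.324
grip_force: 2.5
```

Emit:
{"method": "drive_tool", "body": {"deltas": "-0.025 -0.0033 0 0;-0.025 -0.0033 0 0;-0.025 -0.0033 0 0"}}

```text
t: 11.25
eef_pos: [424.5, 128.1, 53.4]
tcp_rot: [3.141, 0.0, 1.703]
ft_force: [3.3, 1.2, 0.8]
opening: 0.321
grip_force: 2.5
```

Emit:
{"method": "drive_tool", "body": {"deltas": "-0.025 -0.0033 0 0;-0.025 -0.0033 0 0;-0.015 -0.002 0 0"}}

```text
t: 11.5
eef_pos: [417.9, 127.2, 53.4]
tcp_rot: [3.141, 0.0, 1.703]
ft_force: [2.9, 0.7, -0.3]
opening: 0.319
grip_force: 2.4
```

Emit:
{"method": "drive_tool", "body": {"deltas": "0.022 0.003 0 0;0.022 0.003 0 0;0 0 0 0;0 0 0.1 0;0 0 0.2 0;0 0 0.25 0;0 0 0.1 0;0.06 -0.2 0 -0.01;0.08 -0.3 0 -0.013;0.09 -0.32 0 -0.013"}}

```text
t: 12.33
eef_pos: [445.1, 45.5, 118.5]
tcp_rot: [-3.141, -0.0, 1.59]
ft_force: [0.7, 0.5, -0.3]
opening: 0.322
grip_force: 0.0
```

Emit:
{"method": "drive_tool", "body": {"deltas": "0.09 -0.32 0 -0.014;0.09 -0.32 0 -0.014;0.09 -0.32 0 -0.014;0.09 -0.32 0 -0.014;0.08 -0.3 0 -0.014;0.05 -0.23 0 -0.014;0 0 0 0;0 0 0 0;0 0 0 0;0 0 0 0"}}

```text
t: 13.17
eef_pos: [494.1, -134.1, 118.3]
tcp_rot: [-3.141, -0.0, 1.327]
ft_force: [0.2, 0.4, -0.0]
opening: 0.324
grip_force: 0.0
```

```bash
python3 w.py w4
```

```text
[ 494.06434049 -134.07622634  118.25942438] [-3.14073197e+00 -2.05059599e-04  1.32747174e+00]
head [  80    6   54   53 1740] [439.6  -2.9  67.2] [array([438.2,  -1.9]), array([22.3, 22.6]), np.float64(8.6)]
head [ 242  205   33   34 1070] [ 495.4 -135.    67.4] [array([ 495.1, -136.4]), array([22.1, 21.7]), np.float64(75.8)]
flange [  85    0   94   92 4713] [444.3  -7.1  27.5] [array([437.5,  -4.3]), array([58. , 63.6]), np.float64(76.0)]
flange [ 364    0  141  139 3763] [653.1 -75.9  24.6] [array([648.3, -85.4]), array([118.1,  53.1]), np.float64(37.2)]
flange [ 218  164   81   79 3477] [ 496.2 -129.5   27.6] [array([ 494.9, -136.4]), array([62.7, 62.9]), np.float64(13.4)]
```

Emit:
{"method": "drive_tool", "body": {"deltas": "0.01 -0.023 -0.1 0;0 0 -0.1 0;0 0 -0.1 0;0 0 -0.1 0;0 0 -0.1 0;0 0 -0.08 0;0 0 -0.05 0;0 0 -0.02 0;0 0 0 0;0 0 0 0"}}

```text
t: 14.05
eef_pos: [495.6, -137.5, 53.5]
tcp_rot: [3.141, 0.0, 1.326]
ft_force: [0.4, 0.5, 0.3]
opening: 0.317
grip_force: 0.0
```

Emit:
{"method": "drive_tool", "body": {"deltas": "0 0 0 0;0 0 0 0"}}

```text
t: 14.22
eef_pos: [495.7, -137.5, 53.8]
tcp_rot: [3.141, 0.0, 1.326]
ft_force: [-0.2, 0.1, 0.5]
opening: 0.321
grip_force: 0.0
```

Emit:
{"method": "drive_tool", "body": {"deltas": "0 0 0 0"}}

```text
t: 14.3
eef_pos: [495.7, -137.5, 53.7]
tcp_rot: [3.141, 0.0, 1.326]
ft_force: [0.2, 0.4, -0.3]
opening: 0.318
grip_force: 0.0
```

Emit:
{"method": "drive_tool", "body": {"deltas": "-0.02 0.005 0 0;-0.0243 0.006 0 0;-0.0243 0.006 0 0;-0.0243 0.006 0 0;-0.0243 0.006 0 0"}}

```text
t: 14.72
eef_pos: [483.9, -134.6, 53.5]
tcp_rot: [3.141, 0.0, 1.326]
ft_force: [2.8, -0.0, -0.2]
opening: 0.321
grip_force: 1.1
```

Emit:
{"method": "drive_tool", "body": {"deltas": "-0.0243 0.006 0 0;-0.0243 0.006 0 0;-0.0243 0.006 0 0;-0.0243 0.006 0 0"}}

```text
t: 15.05
eef_pos: [474.0, -132.1, 53.5]
tcp_rot: [3.141, 0.0, 1.326]
ft_force: [2.1, -0.8, 0.7]
opening: 0.318
grip_force: 1.2
```

Emit:
{"method": "drive_tool", "body": {"deltas": "-0.0243 0.006 0 0;-0.0243 0.006 0 0;-0.0243 0.006 0 0"}}

```text
t: 15.3
eef_pos: [466.6, -130.3, 53.4]
tcp_rot: [3.141, 0.0, 1.326]
ft_force: [1.9, -0.5, 2.5]
opening: 0.32
grip_force: 1.2
```

Emit:
{"method": "drive_tool", "body": {"deltas": "-0.0243 0.006 0 0;-0.0243 0.006 0 0;-0.0243 0.006 0 0"}}

```text
t: 15.55
eef_pos: [459.3, -128.5, 53.4]
tcp_rot: [3.141, 0.0, 1.326]
ft_force: [2.3, -0.1, 2.6]
opening: 0.324
grip_force: 1.2
```

Emit:
{"method": "drive_tool", "body": {"deltas": "-0.0243 0.006 0 0;-0.0243 0.006 0 0;-0.0243 0.006 0 0"}}

```text
t: 15.8
eef_pos: [452.0, -126.7, 53.4]
tcp_rot: [3.141, 0.0, 1.326]
ft_force: [2.5, -0.6, 1.3]
opening: 0.314
grip_force: 1.2
```

Emit:
{"method": "drive_tool", "body": {"deltas": "-0.0243 0.006 0 0;-0.0243 0.006 0 0;-0.0243 0.006 0 0"}}

```text
t: 16.05
eef_pos: [444.7, -124.9, 53.4]
tcp_rot: [3.142, 0.0, 1.326]
ft_force: [2.0, -0.6, 2.8]
opening: 0.32
grip_force: 1.2
```

Emit:
{"method": "drive_tool", "body": {"deltas": "-0.0243 0.006 0 0;-0.0243 0.006 0 0;-0.0243 0.006 0 0"}}

```text
t: 16.3
eef_pos: [437.4, -123.1, 53.4]
tcp_rot: [3.141, 0.0, 1.326]
ft_force: [2.8, -0.1, 1.9]
opening: 0.323
grip_force: 1.2
```

Emit:
{"method": "drive_tool", "body": {"deltas": "-0.0243 0.006 0 0;-0.0243 0.006 0 0;-0.0243 0.006 0 0"}}

```text
t: 16.55
eef_pos: [430.1, -121.3, 53.4]
tcp_rot: [3.142, 0.0, 1.326]
ft_force: [2.5, -0.2, 1.6]
opening: 0.316
grip_force: 1.2
```

Emit:
{"method": "drive_tool", "body": {"deltas": "0.022 -0.005 0 0;0.02 -0.005 0 0;0 0 0 0;0 0 0 0;0 0 0 0"}}

```text
t: 16.97
eef_pos: [434.4, -122.2, 53.2]
tcp_rot: [-3.141, -0.0, 1.326]
ft_force: [-0.3, -0.4, 0.5]
opening: 0.316
grip_force: 0.0
```

```bash
cat > f.py <<'E'
from h import *
F=[]
for i in range(10): env.read_camera("side"); F.append(env.state()["ft_force"])
s=env.state();print(np.mean(F,0),np.std(F,0),s["eef_pos"],s["grip_force"],s["t"])
E
python3 f.py; python3 w.py w5
```

```text
[-0.18401978  0.01742396 -0.07409717] [0.34553577 0.55076901 0.46091905] [ 434.54838989 -122.35039985   53.37538756] 0.0 17.4667
[ 434.54838989 -122.35039985   53.37538756] [3.14146065e+00 2.92746647e-05 1.32598804e+00]
head [ 161    0   64   32 1334] [437.3  -9.9  66.1] [array([437.3, -10.7]), array([10.2, 24.1]), np.float64(75.6)]
head [200 240  26  38 513] [ 419.1 -108.    70.5] [array([ 419.9, -113.3]), array([ 7.9, 20. ]), np.float64(14.2)]
head [ 231  241   47   37 1653] [ 435.  -116.8   67.1] [array([ 434.5, -118.9]), array([17.6, 22. ]), np.float64(75.6)]
head [286 240  26  38 504] [ 454.9 -116.9   70.3] [array([ 451.3, -122.3]), array([22. ,  8.1]), np.float64(50.2)]
flange [ 140    0  128   84 6670] [436.5 -14.4  27.6] [array([434.8, -14.1]), array([38.3, 63.6]), np.float64(76.2)]
flange [ 201  179  107   98 4416] [ 437.6 -107.8   27.6] [array([ 434.5, -119. ]), array([59., 63.]), np.float64(74.7)]
```

Emit:
{"method": "drive_tool", "body": {"deltas": "0 0 0 0;0 0 0 0;0 0 0 0;0 0 0 0;0 0 0 0;0 0 0 0", "gripper": 0.745}}

```text
t: 18.02
eef_pos: [434.6, -122.3, 53.4]
tcp_rot: [3.141, 0.0, 1.326]
ft_force: [0.4, 0.0, -0.4]
opening: 0.258
grip_force: 0.0
```

Emit:
{"method": "drive_tool", "body": {"deltas": "0 0 0 0.005;0 0 0 0.01;0 0 0 0.015;0 0 0 0.02;0 0 0 0.02;0 0 0 0.02;0 0 0 0.02;0 0 0 0.02;0 0 0 0.02;0 0 0 0.02"}}

```text
t: 18.85
eef_pos: [434.5, -122.3, 53.3]
tcp_rot: [-3.142, -0.0, 1.864]
ft_force: [-0.8, 0.3, -0.9]
opening: 0.257
grip_force: 1.0
```

Emit:
{"method": "drive_tool", "body": {"deltas": "0 0 0 0.02;0 0 0 0.02;0 0 0 0.02;0 0 0 0.02;0 0 0 0.02;0 0 0 0.01;0 0 0 0;0 0 0 0"}}

```text
t: 19.52
eef_pos: [434.5, -122.3, 53.4]
tcp_rot: [3.142, -0.0, 2.205]
ft_force: [-0.1, 0.4, -0.3]
opening: 0.253
grip_force: 0.0
```

Emit:
{"method": "drive_tool", "body": {"deltas": "0.01 0.0074 0 0;0.02 0.0148 0 0;0.02 0.0148 0 0;0.02 0.0148 0 0;0.02 0.0148 0 0;0.02 0.0148 0 0"}}

```text
t: 20.02
eef_pos: [445.7, -114.0, 53.4]
tcp_rot: [-3.142, -0.0, 2.206]
ft_force: [-1.7, -1.6, 0.3]
opening: 0.255
grip_force: 1.1
```

Emit:
{"method": "drive_tool", "body": {"deltas": "0.02 0.0148 0 0;0.02 0.0148 0 0;0.02 0.0148 0 0"}}

```text
t: 20.27
eef_pos: [451.7, -109.6, 53.4]
tcp_rot: [3.142, -0.0, 2.206]
ft_force: [-1.0, -1.2, 1.4]
opening: 0.254
grip_force: 1.1
```

Emit:
{"method": "drive_tool", "body": {"deltas": "0.02 0.0148 0 0;0.02 0.0148 0 0;0.02 0.0148 0 0"}}

```text
t: 20.52
eef_pos: [457.7, -105.2, 53.4]
tcp_rot: [3.141, 0.0, 2.206]
ft_force: [-1.7, -1.5, 0.0]
opening: 0.256
grip_force: 1.1
```

Emit:
{"method": "drive_tool", "body": {"deltas": "0.02 0.0148 0 0;0.02 0.0148 0 0;0.02 0.0148 0 0"}}

```text
t: 20.77
eef_pos: [463.7, -100.7, 53.4]
tcp_rot: [3.141, -0.0, 2.206]
ft_force: [-2.0, -0.8, 0.4]
opening: 0.255
grip_force: 1.1
```

Emit:
{"method": "drive_tool", "body": {"deltas": "0.02 0.0148 0 0;0.02 0.0148 0 0;0.02 0.0148 0 0"}}

```text
t: 21.02
eef_pos: [469.7, -96.3, 53.3]
tcp_rot: [3.142, -0.0, 2.206]
ft_force: [-1.7, -1.3, 1.7]
opening: 0.255
grip_force: 1.1
```

Emit:
{"method": "drive_tool", "body": {"deltas": "0.03 0.0222 0 0;0.03 0.0222 0 0;0.03 0.0222 0 0;0.03 0.0222 0 0;0.03 0.0222 0 0;0.03 0.0222 0 0;0.03 0.0222 0 0;0.03 0.0222 0 0;0.03 0.0222 0 0;0.03 0.0222 0 0"}}

```text
t: 21.85
eef_pos: [499.8, -74.0, 53.4]
tcp_rot: [3.142, -0.0, 2.206]
ft_force: [-2.4, -0.4, 0.2]
opening: 0.252
grip_force: 1.1
```

Emit:
{"method": "drive_tool", "body": {"deltas": "0.03 0.0222 0 0;0.03 0.0222 0 0;0.03 0.0222 0 0;0.03 0.0222 0 0;0.03 0.0222 0 0;0.03 0.0222 0 0;0.03 0.0222 0 0;0.03 0.0222 0 0;0.02 0.0148 0 0;0 0 0 0"}}

```text
t: 22.68
eef_pos: [526.1, -54.7, 53.4]
tcp_rot: [3.141, 0.0, 2.206]
ft_force: [-0.6, 0.1, 0.2]
opening: 0.257
grip_force: 0.0
```

Emit:
{"method": "drive_tool", "body": {"deltas": "0 0 0 -0.005;0 0 0 -0.01;0 0 0 -0.015;0 0 0 -0.02;0 0 0 -0.02;0 0 0 -0.02;0 0 0 -0.02;0 0 0 -0.02;0 0 0 -0.02;0 0 0 -0.02"}}

```text
t: 23.52
eef_pos: [525.6, -55.1, 53.4]
tcp_rot: [3.141, 0.0, 1.667]
ft_force: [-1.0, -0.6, -0.7]
opening: 0.26
grip_force: 1.1
```

Emit:
{"method": "drive_tool", "body": {"deltas": "0 0 0 -0.015;0 0 0 -0.01;0 0 0 -0.008;0 0 0 -0.004;0 0 0 0;0 0 0 0"}}

```text
t: 24.02
eef_pos: [525.6, -55.0, 53.3]
tcp_rot: [3.141, 0.0, 1.556]
ft_force: [0.1, -0.6, -0.6]
opening: 0.256
grip_force: 0.4
```

```bash
python3 w.py w6
```

```text
[525.57259968 -55.03258864  53.34964025] [3.14137505e+00 1.86243468e-05 1.55562617e+00]
head [  20  131   70   57 2832] [440.6  -0.9  67.2] [array([438.2,  -1.7]), array([23.4, 22.2]), np.float64(9.5)]
head [ 210  237   92   41 2677] [525.6 -47.5  68.2] [array([525.6, -51.6]), array([20.9, 41.6]), np.float64(88.9)]
flange [  37   88  120  115 7651] [445.5   2.   27.5] [array([440.2,  -1. ]), array([59.6, 62.9]), np.float64(15.1)]
flange [ 357  115  155   43 3048] [624.3  -1.3  25. ] [array([626. ,  -1.9]), array([19.5, 86.5]), np.float64(82.2)]
flange [497 172  15  81 554] [676.1 -49.9  21.4] [array([675.7, -46.4]), array([ 4. , 51.2]), np.float64(4.8)]
flange [ 203  178  107   72 4376] [525.9 -38.   27.4] [array([525.8, -42.5]), array([42.3, 63.3]), np.float64(89.5)]
flange [397 265  99  13 985] [645.6 -82.6  23.3] [array([645.4, -83.3]), array([62.1,  5.2]), np.float64(0.5)]
```

View pics/w6.png

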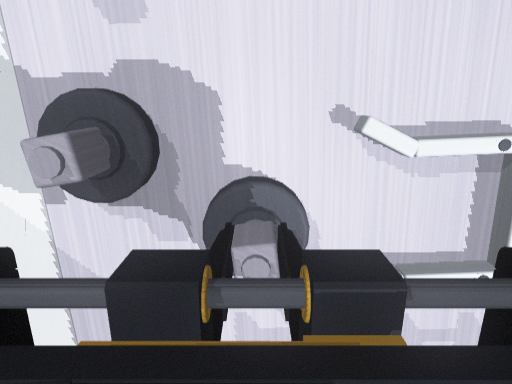

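The wrist view shows the foot in the cage with its flange at about (255,225), and the pocket mouth to the right between (365,130) and (410,270). The foot sits about 4 mm below the pocket axis, so I'll correct that while pushing.

Emit:
{"method": "drive_tool", "body": {"deltas": "0.01 0.001 0 0.003;0.025 0.0045 0 0.003;0.03 0.0045 0 0.003;0.03 0.0045 0 0.003;0.03 0.0045 0 0.002;0.03 0.0045 0 0;0.03 0.0045 0 0;0.03 0.0045 0 0;0.03 0.0045 0 0;0.03 0.0045 0 0"}}

```text
t: 24.9
eef_pos: [553.3, -50.8, 53.3]
tcp_rot: [3.142, 0.0, 1.599]
ft_force: [-1.3, -1.0, 1.3]
opening: 0.259
grip_force: 1.0
```

Emit:
{"method": "drive_tool", "body": {"deltas": "0.03 0.0045 0 0;0.03 0.0045 0 0;0.03 0.0045 0 0;0.025 0.0007 0 0;0.025 0.0007 0 0;0.01 0.0003 0 0"}}

```text
t: 25.4
eef_pos: [568.4, -49.3, 53.3]
tcp_rot: [3.141, 0.0, 1.599]
ft_force: [-2.2, 0.3, 1.3]
opening: 0.257
grip_force: 1.2
```

```bash
python3 w.py w7
```

```text
[568.44814384 -49.31679195  53.34331409] [3.14125626e+00 4.64000375e-05 1.59930705e+00]
head [ 210  239   67   39 2078] [564.2 -42.9  67.8] [array([562.9, -45.5]), array([17. , 31.2]), np.float64(88.8)]
head [280 240  22  38 462] [583.5 -38.6  70.3] [array([581.5, -44.7]), array([21.4,  7.6]), np.float64(66.9)]
flange [   0   89   87  115 6915] [ 4.51e+02 -2.00e-01  2.74e+01] [array([448.7,  -3.2]), array([63.4, 43.5]), np.float64(81.0)]
flange [ 285  128  182  150 5898] [652.3 -17.4  24.8] [array([652.3, -13.4]), array([ 64.2, 131.7]), np.float64(48.2)]
flange [ 200  179  108   71 4240] [566.6 -33.2  27.4] [array([567.1, -37.4]), array([63.7, 40.9]), np.float64(1.2)]
```

Emit:
{"method": "drive_tool", "body": {"deltas": "0.015 0.001 0 0;0.025 0.0013 0 0;0.025 0.0013 0 0;0.025 0.0013 0 0;0.025 0.0013 0 0;0.025 0.0013 0 0;0.025 0.0013 0 0;0.025 0.0013 0 0;0.025 0.0013 0 0;0.025 0.0013 0 0"}}

```text
t: 26.28
eef_pos: [592.3, -48.0, 53.4]
tcp_rot: [3.141, 0.0, 1.599]
ft_force: [-2.0, -0.4, 1.2]
opening: 0.254
grip_force: 1.1
```

Emit:
{"method": "drive_tool", "body": {"deltas": "0.025 0.0008 0 0;0.025 0.0008 0 0;0.025 0.0008 0 0;0.025 0.0008 0 0;0.025 0.0008 0 0;0.025 0.0008 0 0"}}

```text
t: 26.78
eef_pos: [607.3, -47.6, 53.4]
tcp_rot: [3.142, 0.0, 1.599]
ft_force: [-1.9, -0.2, 0.8]
opening: 0.254
grip_force: 1.1
```

Emit:
{"method": "drive_tool", "body": {"deltas": "0.025 0.0008 0 0;0.025 0.0008 0 0;0.025 0.0008 0 0;0.025 0.0008 0 0;0.025 0.0008 0 0;0.025 0.0008 0 0;0.025 0.0008 0 0;0.02 0.0006 0 0"}}

```text
t: 27.45
eef_pos: [626.8, -47.0, 53.4]
tcp_rot: [3.141, 0.0, 1.599]
ft_force: [-2.6, -0.7, 1.6]
opening: 0.254
grip_force: 1.2
```

Emit:
{"method": "drive_tool", "body": {"deltas": "0.015 0.0005 0 0;0.015 0.0005 0 0;0.01 0.0003 0 0"}}

```text
t: 27.7
eef_pos: [630.7, -46.8, 53.4]
tcp_rot: [3.141, 0.0, 1.599]
ft_force: [-2.6, -0.5, 1.4]
opening: 0.256
grip_force: 1.2
```

```bash
python3 w.py w8
```

```text
[630.69655789 -46.82835795  53.35816904] [3.14147812e+00 1.82797420e-05 1.59924932e+00]
head [ 210  239   67   39 2073] [626.4 -40.4  67.8] [array([625.2, -43. ]), array([30.7, 18.2]), np.float64(1.5)]
head [280 240  22  38 457] [645.8 -36.   70.2] [array([643.9, -42. ]), array([21.3,  7.5]), np.float64(66.3)]
flange [ 174  130  181  119 4961] [647.1  -9.9  25. ] [array([646.9,  -5.2]), array([ 53.2, 118.5]), np.float64(55.9)]
flange [ 200  179  108   71 4235] [628.8 -30.7  27.4] [array([629.1, -34.9]), array([63.7, 41. ]), np.float64(2.1)]
```

View pics/w8.png

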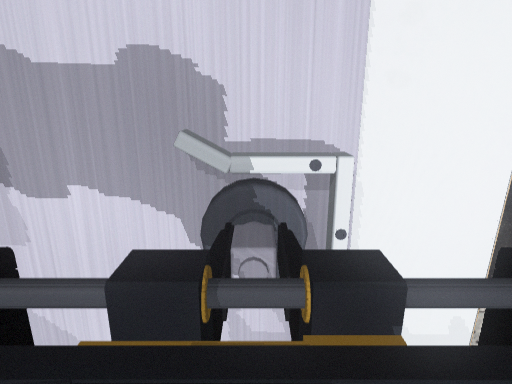

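The foot is inside the pocket, flange edge at about (306,230) and back wall at about (332,220), so roughly 14 mm remain. I'll creep in.

Emit:
{"method": "drive_tool", "body": {"deltas": "0.015 0.0005 0 0;0.015 0.0005 0 0;0.015 0.0005 0 0;0.015 0.0005 0 0;0.015 0.0005 0 0;0.01 0.0003 0 0"}}

```text
t: 28.25
eef_pos: [639.3, -46.5, 53.4]
tcp_rot: [3.141, 0.0, 1.599]
ft_force: [-2.4, -0.3, 1.3]
opening: 0.256
grip_force: 1.1
```

Emit:
{"method": "drive_tool", "body": {"deltas": "0.008 0.0002 0 0;0.008 0.0002 0 0"}}

```text
t: 28.42
eef_pos: [640.7, -46.5, 53.4]
tcp_rot: [3.141, -0.0, 1.599]
ft_force: [-1.5, -0.1, -0.4]
opening: 0.252
grip_force: 1.1
```

Emit:
{"method": "drive_tool", "body": {"deltas": "0.007 0.0002 0 0;0.007 0.0002 0 0"}}

```text
t: 28.58
eef_pos: [642.1, -46.5, 53.4]
tcp_rot: [3.141, -0.0, 1.599]
ft_force: [-3.1, 0.3, 0.6]
opening: 0.257
grip_force: 1.1
```

Emit:
{"method": "drive_tool", "body": {"deltas": "0.007 0.0002 0 0;0.005 0.0001 0 0"}}

```text
t: 28.75
eef_pos: [643.3, -46.4, 53.4]
tcp_rot: [3.141, 0.0, 1.599]
ft_force: [-2.1, -0.7, 0.8]
opening: 0.253
grip_force: 1.1
```

Emit:
{"method": "drive_tool", "body": {"deltas": "0.005 0.0001 0 0;0.005 0.0001 0 0"}}

```text
t: 28.92
eef_pos: [644.3, -46.4, 53.3]
tcp_rot: [3.142, 0.0, 1.599]
ft_force: [-2.6, 0.0, 0.8]
opening: 0.253
grip_force: 1.1
```

Emit:
{"method": "drive_tool", "body": {"deltas": "0.005 0.0001 0 0"}}

```text
t: 29.0
eef_pos: [644.8, -46.4, 53.3]
tcp_rot: [3.142, -0.0, 1.599]
ft_force: [-2.2, 0.8, 0.3]
opening: 0.255
grip_force: 1.1
```

Emit:
{"method": "drive_tool", "body": {"deltas": "0.005 0.0001 0 0"}}

```text
t: 29.08
eef_pos: [645.3, -46.4, 53.4]
tcp_rot: [3.141, 0.0, 1.599]
ft_force: [-1.2, 0.4, 0.1]
opening: 0.258
grip_force: 1.1
```

Emit:
{"method": "drive_tool", "body": {"deltas": "0.005 0.0001 0 0"}}

```text
t: 29.17
eef_pos: [645.8, -46.4, 53.4]
tcp_rot: [3.142, 0.0, 1.599]
ft_force: [-1.5, -0.7, -0.3]
opening: 0.254
grip_force: 1.1
```

Emit:
{"method": "drive_tool", "body": {"deltas": "0.005 0.0001 0 0"}}

```text
t: 29.25
eef_pos: [645.9, -46.4, 53.4]
tcp_rot: [-3.141, -0.0, 1.599]
ft_force: [-6.3, -1.0, 3.4]
opening: 0.252
grip_force: 3.0
```

Emit:
{"method": "drive_tool", "body": {"deltas": "0.005 0.0001 0 0"}}

```text
t: 29.33
eef_pos: [646.0, -46.3, 53.3]
tcp_rot: [-3.14, -0.0, 1.599]
ft_force: [-7.5, -1.3, 5.4]
opening: 0.257
grip_force: 4.3
```

Run:
```python
from h import *
rgb,d,W=wcloud();print(env.state()["grip_force"],env.state()["ft_force"])
cv2.imwrite("pics/w9.png",cv2.resize(rgb[140:260,180:380,::-1],None,fx=4,fy=4))
z=W[...,2]
for v in (185,200,215,230,245): 
    r=[(u,W[v,u].round(1).tolist()) for u in range(295,350,5)]; 
    if v in(215,230): print(v,r)
```

```text
3.32982636988163 [-7.48354571 -0.43310536  4.89405795]
215 [(295, [668.4, -32.3, 27.6]), (300, [671.3, -32.4, 27.1]), (305, [675.6, -35.3, 18.8]), (310, [677.6, -33.3, 24.1]), (315, [680.0, -32.3, 26.8]), (320, [683.2, -32.6, 25.7]), (325, [689.9, -38.3, 9.1]), (330, [695.2, -41.3, 0.4]), (335, [698.7, -41.4, -0.1]), (340, [702.2, -41.5, -0.7]), (345, [705.6, -41.6, -1.2])]
230 [(295, [668.9, -41.5, 27.7]), (300, [671.9, -41.8, 27.0]), (305, [675.1, -42.3, 25.4]), (310, [678.1, -42.4, 25.1]), (315, [680.7, -41.5, 26.9]), (320, [683.9, -41.9, 25.7]), (325, [690.6, -48.3, 9.8]), (330, [696.4, -52.3, -0.5]), (335, [699.8, -52.2, -0.4]), (340, [703.1, -52.0, -0.3]), (345, [706.3, -51.7, 0.3])]
```

View pics/w9.png

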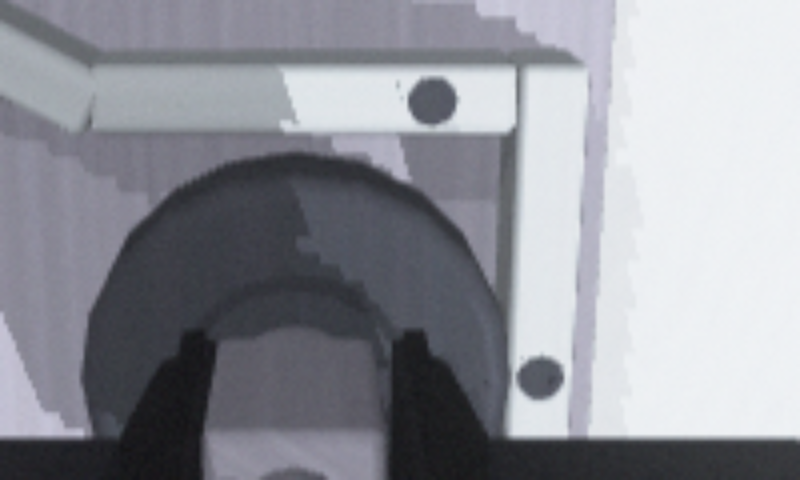

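The flange edge at crop (505,380) now touches the back wall, and the force has risen to 7 N. I'll unload, open and withdraw.

Emit:
{"method": "drive_tool", "body": {"deltas": "-0.01 0 0 0;-0.01 0 0 0;0 0 0 0;0 0 0 0"}}

```text
t: 29.72
eef_pos: [645.0, -46.4, 53.4]
tcp_rot: [3.141, 0.0, 1.599]
ft_force: [0.6, 0.0, -0.3]
opening: 0.255
grip_force: 0.0
```

Emit:
{"method": "drive_tool", "body": {"deltas": "0 0 0 0;0 0 0 0;0 0 0 0;0 0 0 0;0 0 0 0;0 0 0 0", "gripper": 0.65}}

```text
t: 30.22
eef_pos: [644.8, -46.4, 53.4]
tcp_rot: [3.141, 0.0, 1.599]
ft_force: [-0.4, -0.8, 0.5]
opening: 0.347
grip_force: 0.0
```

Emit:
{"method": "drive_tool", "body": {"deltas": "0 0 0.05 0;0 0 0.1 0;0 0 0.2 0;0 0 0.3 0;0 0 0.3 0;0 0 0.3 0;0 0 0.3 0;0 0 0.2 0;-0.15 0 0 0;-0.3 -0.1 0 0"}}

```text
t: 31.05
eef_pos: [601.2, -55.6, 230.5]
tcp_rot: [3.137, 0.001, 1.601]
ft_force: [-1.0, -0.4, -0.3]
opening: 0.349
grip_force: 0.0
```

Emit:
{"method": "drive_tool", "body": {"deltas": "-0.3 -0.2 0.1 0;-0.3 -0.3 0.1 0;-0.1 -0.3 0.1 0;-0.1 -0.3 0 0;0 -0.2 0 0;0 0 0 0;0 0 0 0;0 0 0 0"}}

```text
t: 31.72
eef_pos: [521.0, -184.5, 258.3]
tcp_rot: [3.141, -0.0, 1.599]
ft_force: [-0.1, 0.4, 0.8]
opening: 0.349
grip_force: 0.0
```

```bash
python3 w.py w10
python3 - <<'E'
from h import *
rgb,_=env.read_camera("scene"); cv2.imwrite("pics/s10.png",cv2.resize(rgb[80:290,100:420,::-1],None,fx=2.4,fy=2.4))
E
```

```text
[ 521.01832622 -184.48931935  258.3346456 ] [ 3.14123370e+00 -6.08669602e-05  1.59921116e+00]
head [374  26  26  26 599] [643.  -46.8  67.1] [array([644.4, -46.3]), array([22.5, 22. ]), np.float64(2.1)]
flange [ 152    0   60   28 1213] [439.9 -20.1  27.3] [array([438.8, -21.2]), array([61.5, 25.2]), np.float64(2.2)]
flange [ 315    0  101  102 4468] [645.8 -49.6  25.9] [array([636.3, -54.2]), array([100. , 103.9]), np.float64(0.5)]
```

View pics/w10.png

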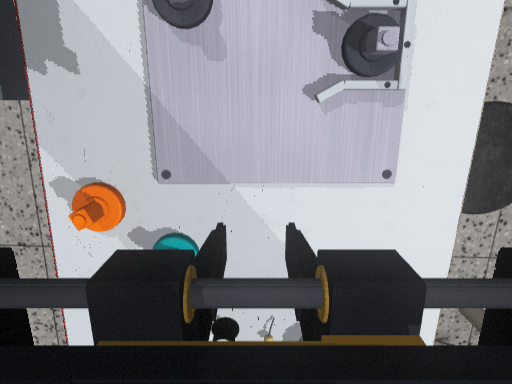

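View pics/s10.png

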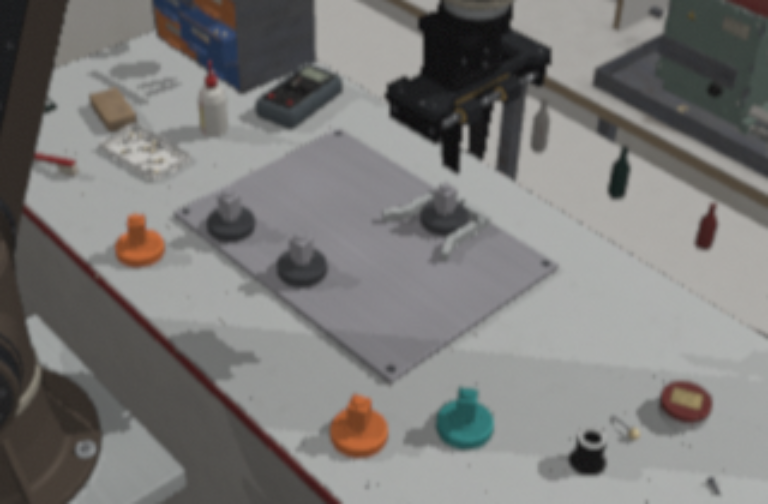

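The wrist view shows the foot home against the back wall at (375,45). The scene crop shows the other two feet standing on the plate at (230,215) and (302,262), and the bystanders undisturbed.

```bash
python3 -c "
from cell import env
print(env.job_done())"
```

```text
the job is handed in; nothing more can be done
None
```

I dragged all three feet about 6 cm. The rightmost slid easiest, so I took it as the glazed one: about 2 N, somewhat above the stated 0.8–1.5 N, against about 3.7 and 4.4 N for the others. It now rests against the pocket's back wall, the other two still stand on the plate well away from the pocket, and I handed the job in at about 32 s.

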